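# Wedge the reed bed up to its index and switch the tester on

## Robot

A 6-joint arm with a two-finger parallel gripper is mounted at the origin on the work surface. World frame = base frame: x ahead of the robot, y to its left, z up, the work surface at z = 0. Lengths are in mm, angles in rad, forces in N, time in s.
With the tool pointing down it reaches from about 350 to 975 mm from the base axis. Payload 7.1 kg.
Tool frame: the origin (TCP) lies midway between the tips of the shut fingers; the grasp point (between the pads) lies 19 mm behind it (ctrl.grip_depth is the distance from the TCP to the grasp point, in mm); z points along the fingers, y is the line along which they close (so a half turn about z gives the same grasp; the last joint's range is limited). The gripper opens to 88 mm and grips with 3 to 60 N. Pads are 20 mm wide; open, the fingers measure 115 mm over their backs; the gripper's body (75 mm by 178 mm) begins 61 mm behind the grasp point.
Start: joints at [1.31, 0.423, 1.63, -0, 1.089, -0.019], TCP at [149.625, 606.809, 222.675] pointing down, gripper open.
Joint ranges: [-3, 3], [-0.9, 2.11], [0.09, 2.58], [-1.31, 4.45], [0.11, 2.69], [-2.54, 2.54]. Speed limits (rad/s): [2.39, 2.39, 3.01, 3.14, 3.14, 3.14].

## Interface

Orientations are given as a rotation vector (axis times angle).
In Python, from workcell import ctrl, cams gives the robot as it stands.
- The arm moves only by the tool move_arm, never from a script. Its argument "steps" is a list of rows, each a list of 3 entries, a list of its own where there are three numbers: the shift along the tool's x, y, z in units of 25 mm (1.0 is 25 mm), then the turn about the tool's z in units of 5 degrees (1.0 is 5 degrees), then the closure, from 0 (fully open) to 1 (shut). A call has 1 to 20 rows; each row shifts and turns the commanded pose from where the row before left it, along the tool's axes as they then stand; what a row does not reach is not made up. A row lasts 1/12 s, in which the tool goes at most 41.7 mm and 7.16 degrees, less where a joint would pass 70% of its speed; a pose out of reach is approached as far as the arm can. A call is refused whole if a number of a shift passes 1 or a number of a turn 1, either way. A call with a gripper value outside its range is refused whole. The fingers move at their own pace and stop on an object; the grip force is fixed at half the most. Time passes only in rows, so rows that do not move let the fingers close. It gives the time, the measured TCP pose, the force, the opening and the grip force at its end, in the units of the state.
- ctrl.get_obs(): the state, without advancing time (a new reading comes with each control period).
- cams.get_image(name): name is "scene" or "top"; returns a dict with "image" (480x640x3 uint8, red, green, blue), "camera_matrix" (3x3 intrinsics, pixels), "k1" (the pictures are not rectified: a ray, as slopes to the right and down, at radius r is drawn at 1 + k1 r^2 times it, then the intrinsics apply), "xyz" and "rotation" of the camera in the world. Camera axes: x right, y down, z forward; pixel columns grow to the right and rows downward; lengths in mm; the calibration is good to about 2 mm. A picture is of the moment at which its call begins. There is no depth.
- ctrl.close_job(): hands the job in; it is judged then, once.
Trained networks look in the newest picture that a camera, given by its name, has taken for a name from the list of things; names that differ only in an ending like _2 or _b are one class to them, and where a whole thing is asked for, a point or a joint stands for the part that bears it (a point fixed in the world has none). Each returns a list of dicts, best first, with "p" (0 to 1); they miss things now and then, are a little off and sometimes report something else, mostly with a low value. They report only what shows in the picture. A call takes as long as a camera call. They do not tell look-alikes from the thing itself.
- cams.boxes_of(camera, thing): "rect" ([centre column, centre row, width, height] in pixels, round what is visible of it).
- cams.cut_out(camera, thing): "pixels" (480x640 bool, what is visible of it) and "rect" ([centre column, centre row, width, height] in pixels, round what is visible of it).
The state is a dict: "t": time; "qpos": joint angles; "qvel": joint speeds; "joint_torque": joint torques, N m; "ee_pos": TCP position; "orientation": TCP orientation; "ft_force": force on the tool from outside, world axes, zero at the start; "moment": the same for the moment, N m; "width": finger opening in mm; "grasp_force": force on a finger pad.
Only numpy, scipy, OpenCV 4.12 (cv2) and the standard library are available. Lean on these libraries where they do the work, as an engineer would, in place of code of your own. Each camera call takes 0.05 s, during which the arm holds its last target. There are 200 camera calls.

## Task

Set up the reed tester: slide the boxwood wedge, thin end first, straight in under the free end of the hinged reed bed until the bed's yellow pointer has risen level with the red index on the post, and let go so that the wedge carries the bed. Then switch the tester on by flipping its bat toggle over, away from you. Do not press the chrome button yet, and leave the other things on the bench where they are.

Things in the scene. Friction and masses are not known exactly. Their poses are not given: they have to be found in the camera images.
- tester: Reed tester, fixed. Origin: centre of its footprint on the bench; x axis away from the robot's side, y to the left, z up. Aluminium base plate 180 (x) by 430 mm (y), flat top 18 mm above the bench. Left: green wind chest, x -80..80, y 45..215 mm, top panel 114 mm above the bench, with button, toggle, a dial (to 127 mm) and a lamp. Middle: hinged reed bed. Right: bare plate for the wedge.
- lane (a point): On the top face of the base plate's bare right part, tester x 0, y -165 mm, 18 mm above the bench: the middle of the lane in which the wedge is laid and slid in the tester's +y direction under the bed's free end. Two bed rest pins, 10 mm in diameter, stand under the bed at tester x +-36, y -97 mm; the 40 mm wide wedge passes between them along x = 0.
- post (a point): Top of the steel index post (9 mm diameter, 96 mm above the bench), at tester x 79, y -112 mm, beyond the bed's free end; a narrow white rule stands beside it.
- bed: Reed bed: aluminium table 96 mm wide (x), with a brass reed plate under two clamp bars with thumb nuts up to 25 mm above its mid plane, about 0.6 kg, hinged at its left end (origin on the hinge axis, tester y 35 mm, 53 mm above the bench, axis along the tester's x). Its free end, on the right, lies low at the start and swings up when wedged; it falls back if nothing holds it.
- nose (a point): Lowest line, at mid width, of the round steel nose bar (10 mm diameter, 92 mm long, along the tester's x) under the free end of the bed; the wedge's slope bears against it. At rest about 10 mm above the base plate; it lies at tester x 0, y about -112 mm and rises with the bed.
- pointer (a point): Tip, at mid thickness, of the yellow pointer (3 mm thick, 18 mm wide) on the far (+x) side of the bed's free end. It rises as much as the nose bar does; at rest it is 41 mm above the bench.
- index: Red index clamped on the post, 3 mm thick tongue; the origin is the tip of the tongue, at mid thickness, that faces the pointer 2 mm away. Its height differs from start to start: 6 to 15 mm above the resting pointer. The pointer is to come level with it.
- wedge: Boxwood wedge 190 mm long, 40 mm wide, about 0.13 kg, lying flat on the bench. Origin: centre of its flat underside; x axis along its length to the thin end, z up. Thin end (x 95 mm) 5 mm thick; thickness grows evenly over 145 mm to 28 mm at x -50 mm (0.16 mm per mm); from there to the butt end (x -95 mm) an even 28 mm block. Friction holds it where it is left under the bed.
- wedge_grip (a point): Where to grip the wedge across its 40 mm width: middle of the butt block, 72.5 mm behind the wedge's origin, 16 mm above its underside.
- wedge_tip (a point): Middle of the wedge's thin end edge.
- toggle (a joint): Bat toggle on the top panel: chrome bat 52 mm long, 14 mm thick at its end, pivot at tester x -15, y 165 mm, 122 mm above the bench, swings in the tester's x-z plane. -0.40 rad: off, leaning towards the robot (tester -x); +0.40: on, leaning away (+x). An over-centre spring holds it at either stop with about 2.3 N at its end; pushed past 0 it snaps over by itself.
- toggle_tip (a point): On the axis of the toggle bat, 50 mm from its pivot (3 mm from its end).
- start_button (a joint): Chrome push button (30 mm diameter, 6 mm travel, top 136 mm above the bench) on the top panel at tester x -30, y 85 mm: starts the bellows. 0 out, grows to 0.006 m when pressed. Not to be pressed.
- comb: Blue acrylic harmonica comb, 105 x 29 x 10 mm, loose bystander; origin under its middle.
- reed_plate: Loose brass reed plate, 105 x 32 x 4 mm, bystander; origin under its middle.
- cover_plate: Round nickel cover plate, 94 mm diameter, 14 mm high, loose bystander; origin under its middle.
- scraper: Steel scraper with boxwood handle, 169 mm long, 20 mm high, loose bystander; origin under its middle, x along its length.
There are look-alikes about, which are no part of the job. What is shaped like the wedge but blue or green is not meant.

How it is judged:
By the outcome, as a careful person would: the job done as asked, in the order asked, and still so for the second after the job is handed in, with the robot touching nothing.
It also fails if it takes over 45 s, if anything falls off the work surface, if the arm or the gripper's body presses on something with over 40 N, if the wrist force passes 120 N, or if a joint passes its speed limit or range.

## Working session

There is one attempt and no reset: what is moved stays moved. The work goes in short steps, Python scripts to look and compute and a tool call to move; the robot and the scene stay as the last step left them, time stands still between calls to the robot, and variables do not carry over. Pictures are saved under pics/ and viewed, at most 11 in all, crops included, and the job is handed in when it is done.

Besides the shell and the picture viewer there is one more tool, called after "Call:" by a JSON object that holds its "api" and its "payload", one argument or row to a line. move_arm: Moves the arm, as the interface text tells. Its arguments: {"type":"object","properties":{"steps":{"type":"array"}},"required":["steps"]}

```bash
mkdir -p pics; ls; cat > h.py <<'E'
import numpy as np, cv2
from workcell import ctrl, cams
def ray(im,uv):
    K=im["camera_matrix"];k=im["k1"]
    d=np.array([(uv[0]-K[0][2])/K[0][0],(uv[1]-K[1][2])/K[1][1]]);s=d.copy()
    for _ in range(20): s=d/(1+k*(s@s))
    v=np.array(im["rotation"])@np.array([s[0],s[1],1.]);return np.array(im["xyz"],float),v/np.linalg.norm(v)
def atz(im,uv,z):
    o,v=ray(im,uv);return o+v*(z-o[2])/v[2]
def tri(a,ua,b,ub):
    o1,v1=ray(a,ua);o2,v2=ray(b,ub)
    t=np.linalg.lstsq(np.c_[v1,-v2],o2-o1,rcond=None)[0]
    p,q=o1+v1*t[0],o2+v2*t[1];return (p+q)/2,np.linalg.norm(p-q)
def proj(im,p):
    c=np.array(im["rotation"]).T@(np.array(p,float)-np.array(im["xyz"]));s=c[:2]/c[2]
    s=s*(1+im["k1"]*(s@s));K=im["camera_matrix"]
    return np.array([K[0][0]*s[0]+K[0][2],K[1][1]*s[1]+K[1][2]])
def save(im,name,crop=None,f=1):
    a=im["image"][:,:,::-1]
    if crop: a=a[crop[1]:crop[3],crop[0]:crop[2]]
    cv2.imwrite("pics/"+name,cv2.resize(a,None,fx=f,fy=f,interpolation=cv2.INTER_CUBIC))
E
python3 - <<'E'
from h import *
np.set_printoptions(precision=1,suppress=True)
for c in("scene","top"):
    im=cams.get_image(c);save(im,c+"0.png");print(c,im["xyz"],im["k1"],im["camera_matrix"][0][0])
    for t in("tester","wedge","bed","post","index","pointer","nose","toggle","toggle_tip","start_button","wedge_grip","wedge_tip","lane"):
        try: print(t,[(round(r["p"],2),np.round(r["rect"]).tolist()) for r in cams.boxes_of(c,t)][:4])
        except Exception as e: print(t,e)
print(ctrl.get_obs())
E
```

```text
pics
scene [1004.2 -923.7 1362.7] -0.044308522988839 612.2813874998449
tester [(0.58, [403.0, 187.0, 132.0, 145.0])]
wedge [(0.96, [326.0, 301.0, 40.0, 65.0]), (0.71, [246.0, 348.0, 30.0, 74.0]), (0.62, [155.0, 392.0, 78.0, 45.0]), (0.57, [327.0, 166.0, 34.0, 56.0])]
bed [(0.67, [401.0, 196.0, 62.0, 56.0])]
post [(0.82, [403.0, 188.0, 128.0, 150.0])]
index []
pointer [(0.92, [396.0, 198.0, 54.0, 57.0])]
nose [(0.61, [397.0, 198.0, 60.0, 55.0])]
toggle []
toggle_tip [(0.51, [428.0, 123.0, 6.0, 14.0])]
start_button [(0.38, [412.0, 144.0, 11.0, 9.0])]
wedge_grip [(0.95, [156.0, 392.0, 73.0, 45.0]), (0.93, [327.0, 303.0, 40.0, 64.0]), (0.79, [325.0, 168.0, 32.0, 52.0]), (0.58, [246.0, 349.0, 30.0, 80.0])]
wedge_tip [(0.86, [324.0, 166.0, 37.0, 54.0]), (0.81, [155.0, 389.0, 80.0, 45.0]), (0.69, [326.0, 304.0, 36.0, 64.0]), (0.61, [246.0, 346.0, 29.0, 77.0])]
lane [(0.78, [402.0, 188.0, 130.0, 143.0])]
top [ 305.7 -182.6 1210.7] -0.01889779831462031 449.25579124539973
tester [(0.84, [193.0, 235.0, 177.0, 71.0])]
wedge [(0.96, [352.0, 231.0, 72.0, 32.0]), (0.81, [511.0, 303.0, 35.0, 75.0]),
[... 502 characters left out ...]
66.0, 45.0]), (0.82, [207.0, 329.0, 59.0, 63.0]), (0.62, [349.0, 229.0, 74.0, 29.0]), (0.59, [511.0, 305.0, 34.0, 75.0])]
wedge_tip [(0.95, [511.0, 305.0, 40.0, 76.0]), (0.61, [351.0, 230.0, 69.0, 34.0]), (0.58, [431.0, 263.0, 68.0, 46.0]), (0.57, [207.0, 329.0, 57.0, 62.0])]
lane [(0.62, [191.0, 234.0, 172.0, 72.0])]
{'t': 1.4, 'qpos': array([ 1.3,  0.4,  1.6, -0. ,  1.1, -0. ]), 'qvel': array([ 0.,  0.,  0.,  0., -0.,  0.]), 'joint_torque': array([ -0. , -54.5, -27.4,   0.1,   0. ,  -0. ]), 'ee_pos': array([149.6, 606.8, 222.7]), 'orientation': array([ 0.4,  3.1, -0. ]), 'ft_force': array([ 0.7, -1.2, -0.4]), 'moment': array([-0.,  0.,  0.]), 'grasp_force': 0.0, 'width': 87.49530810699497}
```

View pics/top0.png

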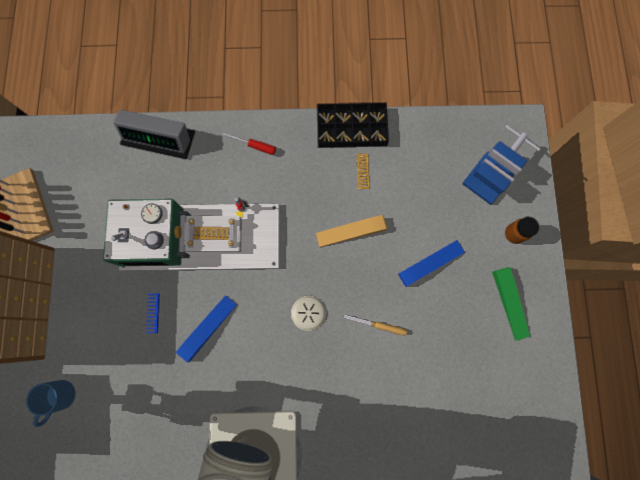

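View pics/scene0.png

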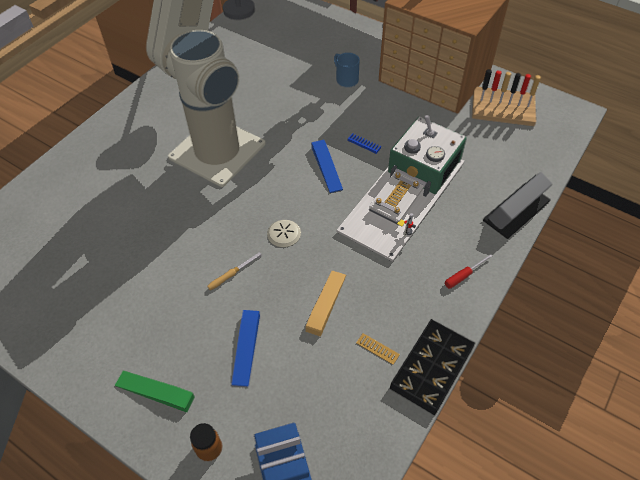

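```bash
python3 - <<'E'
from h import *
import pickle
np.set_printoptions(precision=1,suppress=True)
D={}
for c in("scene","top"):
    im=cams.get_image(c);D[c]=im
    for t in("wedge","index"):
        D[c+t]=cams.cut_out(c,t)
        for r in D[c+t]: print(c,t,r["p"],r["rect"])
pickle.dump(D,open("d.pkl","wb"))
a=D["top"]["image"][:,:,::-1][185:285,95:395];b=D["scene"]["image"][:,:,::-1][105:345,300:475]
cv2.imwrite("pics/a.png",cv2.resize(a[:,:],(795,265),interpolation=cv2.INTER_CUBIC))
A=cv2.resize(a,None,fx=4,fy=4,interpolation=cv2.INTER_CUBIC)
cv2.imwrite("pics/tt.png",A[:,:800])
cv2.imwrite("pics/ss.png",cv2.resize(b[:150],None,fx=4,fy=4,interpolation=cv2.INTER_CUBIC))
w=cv2.resize(b[150:],None,fx=4,fy=4,interpolation=cv2.INTER_CUBIC)[:,:300]
w2=A[40:280,840:1200]
h=max(w.shape[0],w2.shape[0]);p=np.zeros((h,w.shape[1]+w2.shape[1],3),np.uint8);p[:w.shape[0],:w.shape[1]]=w;p[:w2.shape[0],w.shape[1]:]=w2
cv2.imwrite("pics/ww.png",p)
E
```

```text
scene wedge 0.93 [154.1, 391.5, 78.9, 42.7]
scene wedge 0.91 [243.2, 346.1, 28.1, 71.2]
scene wedge 0.71 [323.8, 302.6, 40.8, 66.0]
scene wedge 0.56 [327.1, 168.7, 33.5, 50.3]
top wedge 0.98 [432.1, 261.9, 65.1, 45.8]
top wedge 0.56 [350.9, 230.9, 70.1, 35.4]
```

View pics/tt.png

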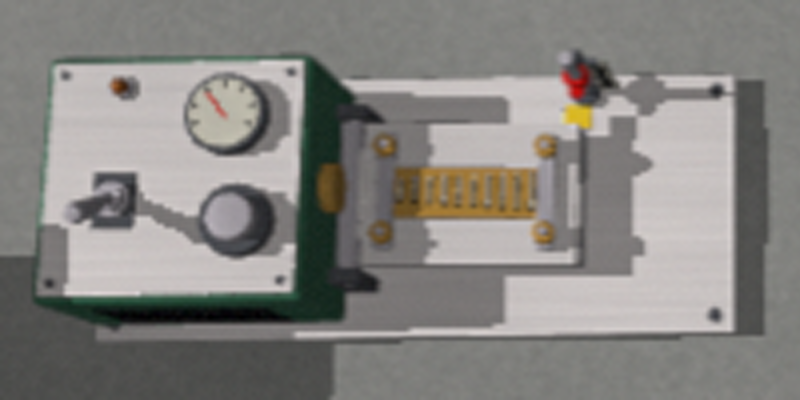

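View pics/ss.png

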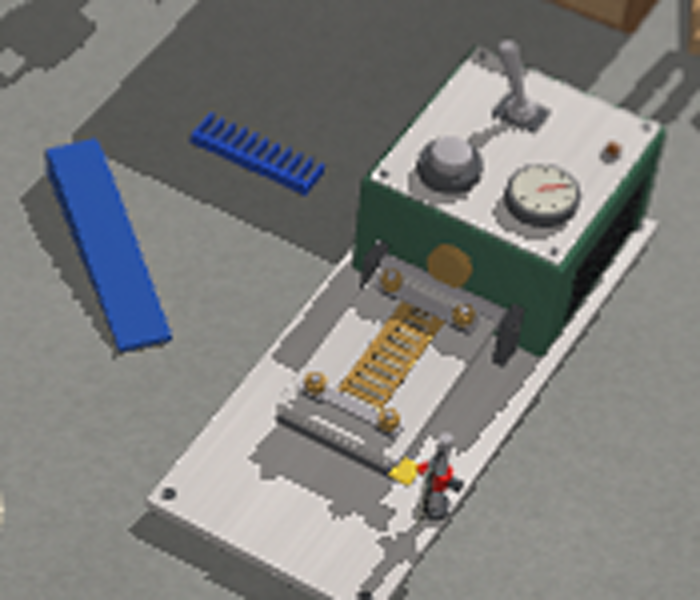

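View pics/ww.png

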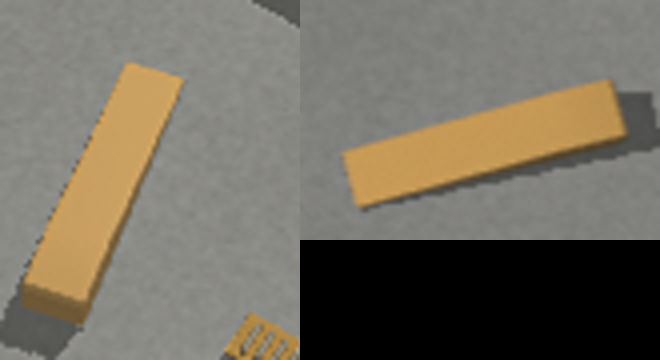

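```bash
python3 - <<'E'
from h import *
import pickle
from scipy.optimize import least_squares
np.set_printoptions(precision=1,suppress=True)
D=pickle.load(open("d.pkl","rb"));T,S=D["top"],D["scene"]
def fit(name,obs,x0):
    def r(p):
        c,s=np.cos(p[2]),np.sin(p[2]);o=[]
        for im,uv,q in obs: o+=list(proj(im,[p[0]+c*q[0]-s*q[1],p[1]+s*q[0]+c*q[1],p[3]+q[2]])-uv)
        return o
    out=[]
    for tag,sel in(("both",obs),("top",[o for o in obs if o[0] is T]),("scene",[o for o in obs if o[0] is S])):
        obs_=sel
        def r(p):
            c,s=np.cos(p[2]),np.sin(p[2]);o=[]
            for im,uv,q in obs_: o+=list(proj(im,[p[0]+c*q[0]-s*q[1],p[1]+s*q[0]+c*q[1],(p[3] if tag=="both" else 0)+q[2]])-uv)
            return o
        R=least_squares(r,x0,loss="soft_l1");print(name,tag,R.x,"yaw %.4f"%R.x[2],"res",np.array(r(R.x)))
t=[(T,(108,200.3),(80,215,114)),(T,(170.8,199.3),(80,45,114)),(T,(104,259.2),(-80,215,114)),(T,(169.3,259.3),(-80,45,114)),
(T,(278.3,204.3),(90,-215,18)),(T,(278.3,267.5),(-90,-215,18)),(T,(153.3,238.3),(-30,85,136)),
(S,(419.5,117),(-80,215,114)),(S,(465.5,137),(80,215,114)),(S,(391.2,150),(-80,45,114)),(S,(440.5,171.8),(80,45,114)),(S,(337.5,230.8),(-90,-215,18)),(S,(412.5,144.2),(-30,85,136))]
fit("tester",t,[450,150,0,0])
w=[(T,(316,233.2),(95,20,5)),(T,(319.7,247),(95,-20,5)),(T,(382.5,214.7),(-95,20,28)),(T,(387,228.5),(-95,-20,28)),
(S,(332,270.5),(95,-20,5)),(S,(346,275),(95,20,5)),(S,(305.5,326.5),(-95,-20,28)),(S,(321.2,331),(-95,20,28))]
w=[(im,uv,(q[0],-q[1] if im is S else q[1],q[2])) for im,uv,q in w]
# tool: +x of wedge -> world +y ; its +y -> world -x
w=[(T,(316,233.2),(95,-20,5)),(T,(319.7,247),(95,20,5)),(T,(382.5,214.7),(-95,-20,28)),(T,(387,228.5),(-95,20,28)),
(S,(332,270.5),(95,20,5)),(S,(346,275),(95,-20,5)),(S,(305.5,326.5),(-95,20,28)),(S,(321.2,331),(-95,-20,28))]
fit("wedge",w,[450,-250,1.4,0])
E
```

```text
Traceback (most recent call last):
  File "h.py", line 15, in proj
    c=np.array(im["rotation"]).T@(np.array(p,float)-np.array(im["xyz"]));s=c[:2]/c[2]
                                                                           ~^^^^
IndexError: invalid index to scalar variable.
```

```bash
sed -i 's/np.array(im\["rotation"\])/R_(im)/' h.py; sed -i '3i def R_(im): return cv2.Rodrigues(np.array(im["rotation"],float))[0]' h.py
cat > fit.py <<'E'
from h import *
import pickle
from scipy.optimize import least_squares
np.set_printoptions(precision=1,suppress=True)
D=pickle.load(open("d.pkl","rb"));T,S=D["top"],D["scene"]
print(T["rotation"],S["rotation"])
def fit(name,obs,x0):
    for tag in("both","top","scene"):
        sel=[o for o in obs if tag=="both" or o[0] is D[tag]]
        def r(p):
            c,s=np.cos(p[2]),np.sin(p[2])
            return np.concatenate([proj(im,[p[0]+c*q[0]-s*q[1],p[1]+s*q[0]+c*q[1],(p[3] if tag=="both" else 0)+q[2]])-uv for im,uv,q in sel])
        R=least_squares(r,x0,loss="soft_l1");print(name,tag,R.x,"yaw %.4f"%R.x[2],"res",r(R.x))
t=[(T,(108,200.3),(80,215,114)),(T,(170.8,199.3),(80,45,114)),(T,(104,259.2),(-80,215,114)),(T,(169.3,259.3),(-80,45,114)),
(T,(278.3,204.3),(90,-215,18)),(T,(278.3,267.5),(-90,-215,18)),(T,(153.3,238.3),(-30,85,136)),
(S,(419.5,117),(-80,215,114)),(S,(465.5,137),(80,215,114)),(S,(391.2,150),(-80,45,114)),(S,(440.5,171.8),(80,45,114)),(S,(337.5,230.8),(-90,-215,18)),(S,(412.5,144.2),(-30,85,136))]
w=[(T,(316,233.2),(95,-20,5)),(T,(319.7,247),(95,20,5)),(T,(382.5,214.7),(-95,-20,28)),(T,(387,228.5),(-95,20,28)),
(S,(332,270.5),(95,20,5)),(S,(346,275),(95,-20,5)),(S,(305.5,326.5),(-95,20,28)),(S,(321.2,331),(-95,-20,28))]
if __name__=="__main__":
    fit("tester",t,[450,150,0,0]);fit("wedge",w,[450,-250,1.4,0])
    print(ctrl.get_obs()["orientation"])
E
python3 fit.py
```

```text
[-2.1  2.1 -0.2] [-2.4 -0.7  0.2]
tester both [568.1 148.8  -0.   -8.5] yaw -0.0066 res [-0.6 -0.7  2.5 -0.9 -1.5  2.   0.9  0.8  0.  -0.9 -0.2  0.3 -1.2  0.7
 -0.6 -0.8  2.3  0.4 -0.9  0.8  0.3  2.3 -0.5  0.1  1.  -0.4]
tester top [567.  146.1  -0.    0. ] yaw -0.0106 res [-1.  -1.6  2.6 -1.5 -2.2  1.6  0.7  0.7  0.8 -1.1  0.4  0.6 -1.5  0.3]
tester scene [570.4 142.9  -0.    0. ] yaw -0.0022 res [-0.9 -1.5  2.4 -0.4 -1.2  0.3  0.5  1.8 -0.8  0.4  0.9 -1. ]
wedge both [ 573.2 -265.5    1.8   -3.8] yaw 1.7985 res [-0.4  0.1 -0.5  0.1  0.5 -0.1  0.1 -0.1 -0.1 -0.1  0.2 -0.2  0.2  0.
 -0.2  0.5]
wedge top [ 572.4 -265.4    1.8    0. ] yaw 1.7987 res [-0.4  0.1 -0.5  0.2  0.7 -0.2  0.3 -0.1]
wedge scene [ 574.3 -267.1   52.1    0. ] yaw 52.0639 res [-0.1 -0.2  0.2 -0.4  0.1 -0.  -0.2  0.5]
[ 0.4  3.1 -0. ]
```

```bash
cat > f2.py <<'E'
from fit import *
def fit2(sel,x0):
    def r(p):
        c,s=np.cos(p[2]),np.sin(p[2]);o=[]
        for im,uv,q in sel:
            q=np.array(q,float)
            if q[2]==114: q[0]-=np.sign(q[0])*p[4]; q[1]-=np.sign(q[1]-130)*p[4]
            d=p[5:7] if im is S else [0,0]
            o.append(proj(im,[p[0]+c*q[0]-s*q[1]+d[0],p[1]+s*q[0]+c*q[1]+d[1],p[3]*0+q[2]])-uv)
        return np.concatenate(o+[np.array(p[5:7])/4])
    R=least_squares(r,x0,loss="soft_l1");print(R.x,"yaw %.4f"%R.x[2],"res",r(R.x));return R.x
t+=[(T,(237.8,199.3),(79,-112,96)),(S,(411.5,214.5),(79,-112,96))]
fit2(t,[567,146,0,0,4,0,0])
E
python3 f2.py
```

```text
[-2.1  2.1 -0.2] [-2.4 -0.7  0.2]
[  567.    145.5    -0.  -3513.1     3.9     2.     -2.4] yaw -0.0067 res [ 0.5  0.2  1.1  0.1 -0.2  0.3 -0.4 -0.8  0.9 -1.4  0.8  0.2 -1.2  0.4
 -0.4 -0.4  0.4 -0.1  0.5 -0.2 -0.5  0.2 -1.4 -0.1  0.6 -1.2 -1.4 -0.1
  0.3  0.6  0.5 -0.6]
```

```bash
cat > plan.py <<'E'
from h import *
import sys
np.set_printoptions(precision=3,suppress=True)
def plan(x,y,z,closeang):
    o=ctrl.get_obs();R=cv2.Rodrigues(np.array(o["orientation"],float))[0]
    print("t",o["t"],"ee",o["ee_pos"],"tilt",R[:,2],"q",o["qpos"],"F",o["ft_force"],"w",o["width"])
    d=np.array([x,y,z])-o["ee_pos"]
    a=np.arctan2(R[1,1],R[0,1]);e=(closeang-a+np.pi/2)%np.pi-np.pi/2
    print("toolx",R[:,0],"tooly",R[:,1])
    print("shift units in current frame",R.T@d/25,"turn about tool z (5deg units, z down => neg)",-np.degrees(e)/5)
    c,s=np.cos(e),np.sin(e);R2=np.array([[c,-s,0],[s,c,0],[0,0,1]])@R
    print("after turn: shift units",R2.T@d/25)
if __name__=="__main__": plan(*map(float,sys.argv[1:5]))
E
python3 plan.py 589.7 -336.9 70 0.2278; python3 -c "
from workcell import ctrl;print(ctrl.grip_depth)"
```

```text
t 1.7 ee [149.621 606.808 222.667] tilt [ 0. -0. -1.] q [ 1.31   0.423  1.63  -0.     1.089 -0.019] F [ 0.562  0.321 -0.115] w 87.69909256047703
toolx [-0.971  0.239 -0.   ] tooly [ 0.239  0.971 -0.   ]
shift units in current frame [-26.13  -32.435   6.107] turn about tool z (5deg units, z down => neg) 12.618906658642782
after turn: shift units [-40.749   8.624   6.107]
18.700000000000003
```

Call:
{"api": "move_arm", "payload": {
  "steps": [
    [[-0.8,-1,0],0,0],
    [[-0.8,-1,0],0,0],
    [[-0.8,-1,0],0,0],
    [[-0.8,-1,0],0,0],
    [[-0.8,-1,0],0,0],
    [[-0.8,-1,0],0,0],
    [[-0.8,-1,0],0,0],
    [[-0.8,-1,0],0,0],
    [[-0.8,-1,0],0,0],
    [[-0.8,-1,0],0,0],
    [[-0.8,-1,0],0,0],
    [[-0.8,-1,0],0,0],
    [[-0.8,-1,0],0,0],
    [[-0.8,-1,0],0,0],
    [[-0.8,-1,0],0,0],
    [[-0.8,-1,0],0,0],
    [[-0.8,-1,0],0,0],
    [[-0.8,-1,0],0,0],
    [[-0.8,-1,0],0,0],
    [[-0.8,-1,0],0,0]
  ]
}}

```text
t: 3.37
ee_pos: [418.8, 24.0, 223.0]
orientation: [0.379, 3.118, 0.0]
ft_force: [0.1, 0.6, -0.6]
width: 87.9
grasp_force: 0.0
```

Call:
{"api": "move_arm", "payload": {
  "steps": [
    [[-0.8,-1,0],0,0],
    [[-0.8,-1,0],0,0],
    [[-0.8,-1,0],0,0],
    [[-0.8,-1,0],0,0],
    [[-0.8,-1,0],0,0],
    [[-0.8,-1,0],0,0],
    [[-0.8,-1,0],0,0],
    [[-0.8,-1,0],0,0],
    [[-0.8,-1,0],0,0],
    [[-0.8,-1,0],0,0],
    [[-0.8,-1,0],0,0],
    [[-0.8,-1,0],0,0],
    [[0,0,0.8],1,0],
    [[0,0,0.8],1,0],
    [[0,0,0.8],1,0],
    [[0,0,0.8],1,0],
    [[0,0,0],1,0],
    [[0,0,0],1,0],
    [[0,0,0],1,0],
    [[0,0,0],1,0]
  ]
}}

```text
t: 5.03
ee_pos: [579.4, -323.2, 142.4]
orientation: [-1.429, -2.798, -0.0]
ft_force: [0.1, -0.6, -0.1]
width: 87.5
grasp_force: 0.0
```

Call:
{"api": "move_arm", "payload": {
  "steps": [
    [[0,0,0],1,0],
    [[0,0,0],1,0],
    [[0,0,0],1,0],
    [[0,0,0],1,0],
    [[0,0,0],0.6,0],
    [[0,0,0],0,0]
  ]
}}

```text
t: 5.53
ee_pos: [579.5, -323.2, 142.7]
orientation: [1.955, 2.459, 0.0]
ft_force: [-0.9, -0.8, -0.2]
width: 88.1
grasp_force: 0.0
```

```bash
python3 plan.py 589.7 -336.9 60 0.2278
```

```text
t 5.5333 ee [ 579.484 -323.2    142.657] tilt [ 0. -0. -1.] q [-0.527  0.57   1.591  0.     0.98  -0.754] F [-0.88  -0.834 -0.195] w 88.10058055439265
toolx [-0.226  0.974 -0.   ] tooly [0.974 0.226 0.   ]
shift units in current frame [-0.626  0.274  3.306] turn about tool z (5deg units, z down => neg) -0.0024454711259176308
after turn: shift units [-0.626  0.274  3.306]
```

Call:
{"api": "move_arm", "payload": {
  "steps": [
    [[-0.626,0.274,0.5],0,0],
    [[0,0,1],0,0],
    [[0,0,1],0,0],
    [[0,0,1],0,0],
    [[0,0,0.8],0,0],
    [[0,0,0.6],0,0],
    [[0,0,0.4],0,0],
    [[0,0,0.25],0,0],
    [[0,0,0],0,0],
    [[0,0,0],0,1],
    [[0,0,0],0,1],
    [[0,0,0],0,1],
    [[0,0,0],0,1],
    [[0,0,0],0,1],
    [[0,0,0],0,1],
    [[0,0,0],0,1],
    [[0,0,0],0,1]
  ]
}}

```text
t: 6.95
ee_pos: [589.9, -336.9, 4.1]
orientation: [1.952, 2.461, 0.0]
ft_force: [0.4, -0.0, 1.2]
width: 39.9
grasp_force: 29.9
```

Call:
{"api": "move_arm", "payload": {
  "steps": [
    [[0,0,-0.5],0,1],
    [[0,0,-1],0,1],
    [[0,0,-0.5],0.9,1],
    [[0,0,0],0.9,1],
    [[0,0,0],0.89,1],
    [[0.94,-0.5,0],0,1],
    [[1,-0.5,0],0,1],
    [[1,0,0],0,1],
    [[1,0,0],0,1],
    [[1,0,0],0,1],
    [[1,0,0],0,1],
    [[0.6,0,0],0,1],
    [[0.4,0,0],0,1],
    [[0,0,0.6],0,1],
    [[0,0,0],0,1]
  ]
}}

```text
t: 8.2
ee_pos: [564.9, -162.7, 37.8]
orientation: [-2.225, -2.216, 0.002]
ft_force: [-0.6, -0.1, -1.9]
width: 39.9
grasp_force: 29.9
```

```bash
python3 plan.py 565.9 -163.2 23.6 -0.0067; python3 - <<'E'
from h import *
import pickle
D={c:cams.get_image(c) for c in("scene","top")};pickle.dump(D,open("d2.pkl","wb"))
a=D["top"]["image"][:,:,::-1][190:280,220:350];b=D["scene"]["image"][:,:,::-1][170:300,310:440]
f=lambda z:cv2.resize(z,None,fx=3,fy=3,interpolation=cv2.INTER_CUBIC)
a,b=f(a),f(b);p=np.zeros((390,780,3),np.uint8);p[:a.shape[0],:390]=a;p[:,390:]=b
cv2.imwrite("pics/c.png",p)
E
```

```text
t 8.2 ee [ 564.865 -162.681   37.818] tilt [-0.002  0.    -1.   ] q [-0.301  0.632  1.804 -0.     0.708 -0.296] F [-0.582 -0.143 -1.929] w 39.87040486705855
toolx [0.004 1.    0.   ] tooly [ 1.    -0.004 -0.002]
shift units in current frame [-0.021  0.043  0.569] turn about tool z (5deg units, z down => neg) 0.028126786299112794
after turn: shift units [-0.021  0.043  0.569]
```

View pics/c.png

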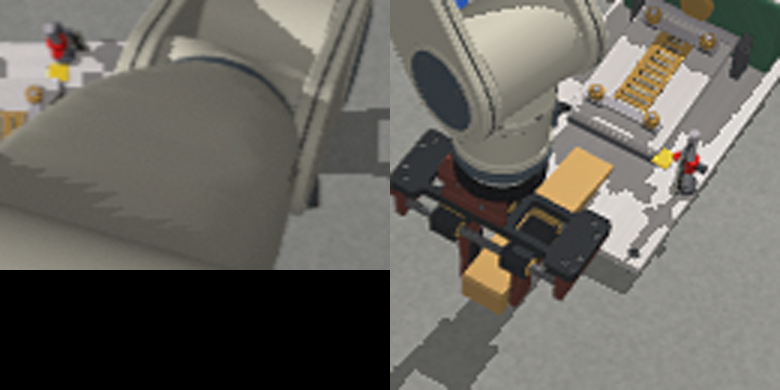

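```bash
python3 - <<'E'
from h import *
import pickle
np.set_printoptions(precision=1,suppress=True)
D=pickle.load(open("d2.pkl","rb"));S2=D["scene"]
for uv in((371.7,219.3),(384,225)): print("tip",atz(S2,uv,38.7))
D=pickle.load(open("d.pkl","rb"));T,S=D["top"],D["scene"]
f=lambda z:cv2.resize(z[:,:,::-1],None,fx=13,fy=13,interpolation=cv2.INTER_NEAREST)
a=f(S["image"][208:240,392:422]);b=f(T["image"][192:224,225:255])
cv2.imwrite("pics/idx.png",np.hstack([a,b]))
def tw(q): c,s=np.cos(-.0067),np.sin(-.0067);return np.array([568+c*q[0]-s*q[1],144.3+s*q[0]+c*q[1],q[2]])
for n,q in(("posttop",(79,-112,96)),("post18",(79,-112,18)),("ptr y-112 x50",(50,-112,41)),("ptr x60",(60,-112,41)),("ptr x70",(70,-112,41))):
    print(n,(proj(S,tw(q))-[392,208])*13,(proj(T,tw(q))-[225,192])*13)
E
```

```text
tip [546.3   1.1  38.7]
tip [584.2   2.5  38.7]
posttop [255.4  86.4] [154.7  88.9]
post18 [214.1 315.9] [223.9 195.5]
ptr y-112 x50 [104.3 188.9] [201.7 300.7]
ptr x60 [146.1 209.9] [202.7 253.9]
ptr x70 [188. 231.] [203.6 207.3]
```

View pics/idx.png

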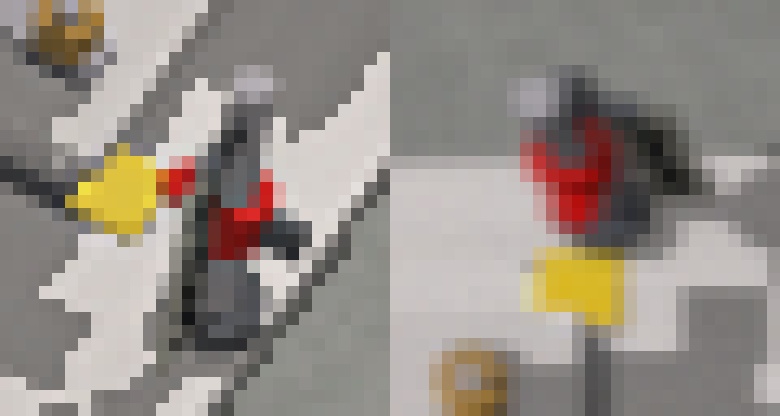

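```bash
cat > idx.py <<'E'
from h import *
import pickle
from scipy.optimize import least_squares,minimize
np.set_printoptions(precision=2,suppress=True)
def tw(q): c,s=np.cos(-.0067),np.sin(-.0067);return np.array([568+c*q[0]-s*q[1],144.3+s*q[0]+c*q[1],q[2]])
F=16
def maps(im,x0,y0,w,h):
    a=im["image"][y0:y0+h,x0:x0+w].astype(float);R,G,B=a[...,0],a[...,1],a[...,2]
    m=np.maximum(a.max(2),60)
    y=np.clip((np.minimum(R,G)-B)/m,0,1);r=np.clip((R-np.maximum(G,B))/m-0.0,0,1)
    return y,r
def box(im,x0,y0,w,h,x1,x2,ya,yb,z):
    P=np.array([(proj(im,tw((x,y,zz)))-[x0-.5,y0-.5])*F-.5 for x in(x1,x2) for y in(ya,yb) for zz in(z-1.5,z+1.5)])
    M=np.zeros((h*F,w*F),np.uint8);cv2.fillConvexPoly(M,cv2.convexHull(np.round(P*16).astype(np.int32)),1,shift=4)
    return M.astype(bool)
def down(M,h,w): return cv2.GaussianBlur(M.reshape(h,F,w,F).mean((1,3)),(0,0),.35)
def model(im,p,zp,x0,y0,w,h):
    xp,yc,L,wt,zi=p
    Y=box(im,x0,y0,w,h,xp-L,xp,yc-9,yc+9,zp);Rd=box(im,x0,y0,w,h,xp+2,72,yc-wt/2,yc+wt/2,zi)
    return down(Y&~Rd,h,w),down(Rd,h,w)
def run(im,zp,free=True,x0=394,y0=212,w=13,h=18,st=(61.3,-112,16,8),fixed=None):
    y,r=maps(im,x0,y0,w,h);y=np.clip(y/.75,0,1);r=np.clip(r/.75,0,1)
    def cost(p):
        q=[*p[:4],p[4]] if fixed is None else [*fixed,p[0]] 
        z=zp if fixed is None else p[0]
        q=p if fixed is None else fixed
        a,b=model(im,q,z,x0,y0,w,h);return ((a-y)**2).sum()+((b-r)**2).sum()
    best=None
    for H0 in((7,10,13) if fixed is None else (44,50,56)):
        s=[*st,41+H0] if fixed is None else [H0]
        iv=np.array([[*s]]+[[*(np.array(s)+d)] for d in np.diag([2,2,3,2,3] if fixed is None else [4])])
        R=minimize(cost,s,method="Nelder-Mead",options=dict(initial_simplex=iv,xatol=.02,fatol=1e-4,maxiter=500))
        print(R.x,R.fun)
        if best is None or R.fun<best.fun: best=R
    return best
if __name__=="__main__":
    S=pickle.load(open("d.pkl","rb"))["scene"];R=run(S,41)
    y,r=maps(S,394,212,13,18);print((y*100).astype(int));print((r*100).astype(int))
    a,b=model(S,R.x,41,394,212,13,18);print((a*100).astype(int));print((b*100).astype(int))
E
python3 idx.py
```

```text
[  58.87 -109.96   14.18    6.7    54.28] 4.265388862389631
[  58.98 -110.06   14.46    7.21   54.52] 4.291710401502323
[  58.93 -109.97   14.28    6.87   54.23] 4.2655230063023435
[[ 0 18 26 38 12  0  0  1  1  1  2  1  1]
 [ 0  0  0  0  0  0  1  1  1  1  1  1  1]
 [ 1  1  1  0  0  1  1  2  1  1  2  1  0]
 [ 1  1  1  2  1  1  1  1  1  2  0  1  1]
 [ 1  1  1  1  1  1  1  1  1  1  1  1  1]
 [ 1  1  1  1  2  1  1  0  0  0  1  1  2]
 [ 2  2  1  2  1  0  0  0  0  0  1  1  1]
 [ 0  1  2  3  1  0 12 43  0  0  0  1  2]
 [ 1  1  1  0  0  0 49 61 62 37  0  0  0]
 [ 0  0  0  0 27 39 58 59 59 62 35  4  0]
 [ 0  0  0  1 64 60 59 58 58 61 29  0  2]
 [ 0  0  0 56 59 59 58 58 59 63 17  1  5]
 [ 1  1  0 12 48 58 60 59 61 47  0  1  5]
 [ 2  1  0  0  0 15 55 61 62  0  0  2  5]
 [ 1  0  1  0  0  0  0 16 12  0  0  3  8]
 [ 1  1  1  2  1  0  0  0  0  1  1  4  7]
 [ 0  1  1  2  1  2  1  1  1  1  1  4  4]
 [ 1  1  1  1  1  2  1  1  1  1  1  6  6]]
[[ 0 10 17 23 10  0  0  2  2  3  2  2  0]
 [ 2  0  0  0  0  0  2  2  2  2  3  3  3]
 [ 1  2  2  2  1  2  2  2  2  3  2  1  2]
 [ 2  3  3  2  1  2  3  2  2  0  3  
[... 1408 characters left out ...]
 0  0  0  0  0  0  0  0  0]
 [ 0  0  0  0  0  0  0  0  0  0  0  0  0]
 [ 0  0  0  0  0  0  0  0  0  0  0  0  0]
 [ 0  0  0  0  0  0  0  0  0  0  0  0  0]
 [ 0  0  0  0  0  0  0  0  0  0  0  0  0]
 [ 0  0  0  0  0  0  0  0  0  0  0  0  0]
 [ 0  0  0  0  0  0  0  0  0  0  0  1  0]
 [ 0  0  0  0  0  0  0  0  0  0  2 61 41]
 [ 0  0  0  0  0  0  0  0  0  0 46 98 99]
 [ 0  0  0  0  0  0  0  0  0  0 52 96 99]
 [ 0  0  0  0  0  0  0  0  0  0  1 15 60]
 [ 0  0  0  0  0  0  0  0  0  0  0  0  0]
 [ 0  0  0  0  0  0  0  0  0  0  0  0  0]
 [ 0  0  0  0  0  0  0  0  0  0  0  0  0]
 [ 0  0  0  0  0  0  0  0  0  0  0  0  0]
 [ 0  0  0  0  0  0  0  0  0  0  0  0  0]
 [ 0  0  0  0  0  0  0  0  0  0  0  0  0]]
```

```bash
sed -i 's|y=np.clip(y/.75,0,1);r=np.clip(r/.75,0,1)|y=np.clip(y/.6,0,1);r=np.clip((r-.13)/.71,0,1)|; s/w=13,h=18/w=12,h=18/' idx.py; sed -i '/print((/d' idx.py
sed -i 's/st=(61.3,-112,16,8)/st=(59,-110,15,8)/' idx.py
cat >> idx.py <<'E'
    for wt in(6,8,10,12):
        print(wt,[ (H,round(minimize(lambda p:(lambda ab,yr:((ab[0]-np.clip(yr[0]/.6,0,1))**2).sum()+((ab[1]-np.clip((yr[1]-.13)/.71,0,1))**2).sum())(model(S,[*p,wt,41+H],41,394,212,12,18),maps(S,394,212,12,18)),[59,-110,14.5],method="Nelder-Mead",options=dict(maxiter=80)).fun,2)) for H in(6,8,9,10,11,12,13,14,15)])
E
time python3 idx.py
```

```text
[  59.12 -110.19   14.84    5.84   52.82] 1.8304654091927701
[  59.19 -110.14   14.97    6.37   52.82] 1.8511732286310567
[  59.17 -110.19   15.07    6.01   52.96] 1.840024332051475
6 [(6, np.float64(4.48)), (8, np.float64(2.97)), (9, np.float64(2.47)), (10, np.float64(2.08)), (11, np.float64(1.88)), (12, np.float64(1.84)), (13, np.float64(1.97)), (14, np.float64(2.26)), (15, np.float64(2.7))]
8 [(6, np.float64(5.01)), (8, np.float64(3.55)), (9, np.float64(2.92)), (10, np.float64(2.46)), (11, np.float64(2.16)), (12, np.float64(1.98)), (13, np.float64(1.99)), (14, np.float64(2.1)), (15, np.float64(2.35))]
10 [(6, np.float64(5.5)), (8, np.float64(4.22)), (9, np.float64(3.71)), (10, np.float64(3.14)), (11, np.float64(2.65)), (12, np.float64(2.35)), (13, np.float64(2.14)), (14, np.float64(2.15)), (15, np.float64(2.23))]
12 [(6, np.float64(6.16)), (8, np.float64(4.94)), (9, np.float64(4.43)), (10, np.float64(3.89)), (11, np.float64(3.34)), (12, np.float64(2.9)), (13, np.float64(2.54)), (14, np.float64(2.3)), (15, np.float64(2.32))]
real	0m8.721s
user	0m8.775s
sys	0m0.155s
```

Call:
{"api": "move_arm", "payload": {
  "steps": [
    [[0,0.09,0.3],0.03,1],
    [[0,0,0.28],0,1],
    [[0.5,0,0],0,1],
    [[0.6,0,0],0,1],
    [[0.5,0,0],0,1],
    [[0,0,0.04],0,1],
    [[0,0,0],0,1],
    [[0,0,0],0,1]
  ]
}}

```text
t: 8.97
ee_pos: [568.4, -122.8, 23.6]
orientation: [2.229, 2.214, 0.0]
ft_force: [0.7, -0.1, -0.7]
width: 40.1
grasp_force: 29.9
```

```bash
python3 plan.py 567.3 -37.7 22.1 -0.0067
```

```text
t 8.9667 ee [ 568.411 -122.799   23.645] tilt [ 0. -0. -1.] q [-0.233  0.649  1.821 -0.     0.671 -0.226] F [ 0.709 -0.054 -0.65 ] w 40.11515960073791
toolx [ 0.007  1.    -0.   ] tooly [ 1.    -0.007  0.   ]
shift units in current frame [ 3.404 -0.067  0.061] turn about tool z (5deg units, z down => neg) -0.0005567093982925225
after turn: shift units [ 3.404 -0.067  0.061]
```

Call:
{"api": "move_arm", "payload": {
  "steps": [
    [[0,0,0.03],0,1],
    [[0,0,0.03],0,1],
    [[0.2,0,0],0,1],
    [[0.2,0,0],0,1],
    [[0.2,0,0],0,1],
    [[0.2,0,0],0,1],
    [[0.2,0,0],0,1],
    [[0.2,0,0],0,1],
    [[0.2,0,0],0,1],
    [[0.2,0,0],0,1],
    [[0,0,0],0,1]
  ]
}}

```text
t: 9.88
ee_pos: [568.8, -82.7, 22.1]
orientation: [2.229, 2.213, 0.0]
ft_force: [1.4, -1.3, 2.1]
width: 39.7
grasp_force: 29.9
```

Forces small; on to near the target height, then look.

Call:
{"api": "move_arm", "payload": {
  "steps": [
    [[0.2,0,0],0,1],
    [[0.2,0,0],0,1],
    [[0.2,0,0],0,1],
    [[0.2,0,0],0,1],
    [[0.2,0,0],0,1],
    [[0.2,0,0],0,1],
    [[0.2,0,0],0,1],
    [[0.2,0,0],0,1],
    [[0.2,0,0],0,1],
    [[0,0,0],0,1],
    [[0,0,0],0,1]
  ]
}}

```text
t: 10.8
ee_pos: [569.0, -37.8, 22.1]
orientation: [2.23, 2.213, 0.001]
ft_force: [-0.6, 0.7, 2.0]
width: 39.8
grasp_force: 29.9
```

```bash
python3 - <<'E'
from h import *
import pickle
D={c:cams.get_image(c) for c in("scene","top")};pickle.dump(D,open("d3.pkl","wb"))
S0=pickle.load(open("d.pkl","rb"))["scene"]
f=lambda z,k:cv2.resize(z[:,:,::-1],None,fx=k,fy=k,interpolation=cv2.INTER_NEAREST)
a=f(D["scene"]["image"][160:280,310:440],3);b=f(D["scene"]["image"][208:238,390:425],11)
p=np.zeros((360,390+b.shape[1],3),np.uint8);p[:,:390]=a;p[:b.shape[0],390:]=b
cv2.imwrite("pics/e.png",p)
from idx import run,maps
R=run(D["scene"],None,fixed=[59.15,-110.2,15,6,52.8])
y,r=maps(D["scene"],394,208,16,18);print((y*100).astype(int));print((r*100).astype(int))
E
```

```text
[40.76] 30.457143901906626
[40.76] 30.457143901906626
[116.] 1.52218969152298
[[ 0 17 37 37 36 39  8  1  2  1  1  1  1  1  2  1]
 [ 0 14 34 37 38 25  0  0  1  1  2  2  2  1  1  1]
 [ 0  0  5 14 16  0  0  0  1  2  0  1  2  1  1  2]
 [ 0  0  0  0  0  0  0  0  0  0  1  0  0  1  2  2]
 [ 0  0  0  0  0  0  0  0  0  0  0  0  2  1  2  1]
 [ 0  0  0  0  0  0  0  0  0  0  0  0  0  0  2  2]
 [ 3  0  0  0  0  0  0  0  0  0  0  0  0  0  0  1]
 [ 1  0  0  0  0  0  0  0  0  0  0  0  0  0  0  1]
 [ 0  0  0  0  0  0  0  0  0  0  0  0  0  0  0  0]
 [ 0  0  0  0  0  0  0  0  0  0  0  0  0  0  0  0]
 [ 0  0  0  0  0  0  0  0  0  0  0  0  0  0  0  0]
 [ 0  0  0  0  0  0  0  0  0  0  0  0  0  0  0  0]
 [ 0  0  0  0  0  0  0  0  0  0  0  0  0  0  0  0]
 [ 0  0  0  0  0  0  0  0  0  0  0  0  0  0  0  0]
 [ 0  0  0  0  0  0  0  0  0  0  0  1  2  8  2  0]
 [ 0  0  0  0  0  0  0  0  0  0  1  0  8  0  3  0]
 [ 0  0  0  0  0  0  0  0  0  0  2  2  7  0  3  0]
 [ 0  0  0  0  0  0  0  0  0  1  1  2  6  0  4  0]]
[[ 0 13 22 22 23 24  6  1  1  1  1  2  1  3  3  2]
 [ 0 11 20 21 23 14  0  2  1  2  1  1  2  2  2  2]
 [ 0  0  7 12 12  0  0  2  3  1  2  2  3  2  2  2]
 [ 0  0  0  0  0  0  0  0  0  1  2  3  2  2  2  2]
 [ 0  0  0  0  0  0  0  0  0  0  0  0  2  2  2  2]
 [ 0  0  0  0  0  0  0  0  0  0  0  0  0  0  2  2]
 [ 1  0  0  0  0  0  0  0  0  0  0  0  0  0  0  2]
 [ 1  0  0  0  0  0  0  0  0  0  0  0  0  0  0  3]
 [ 0  0  0  0  0  0  0  0  0  0  0  0  0  0  0  2]
 [ 0  0  0  0  0  0  0  0  0  0  0  0  0  0  0  1]
 [ 0  0  0  0  0  0  0  0  0  0  0  0  0  0  8  0]
 [ 0  0  0  0  0  0  0  0  0  0  0  0  0 11  6  0]
 [ 0  0  0  0  0  0  0  0  0  0  0  0  0  7  0  0]
 [ 0  0  0  0  0  0  0  0  0  0  0  0  6  0  0  0]
 [ 0  0  0  0  0  0  0  0  0  0  0 64 56  4  0  0]
 [ 0  0  0  0  0  0  0  0  0  0  3 49  0  0 40  0]
 [ 0  0  0  0  0  0  0  0  0  0 16  0  0  0 57 81]
 [ 0  0  0  0  0  0  0  0  0 18  2  2  0  0 59 80]]
```

View pics/e.png

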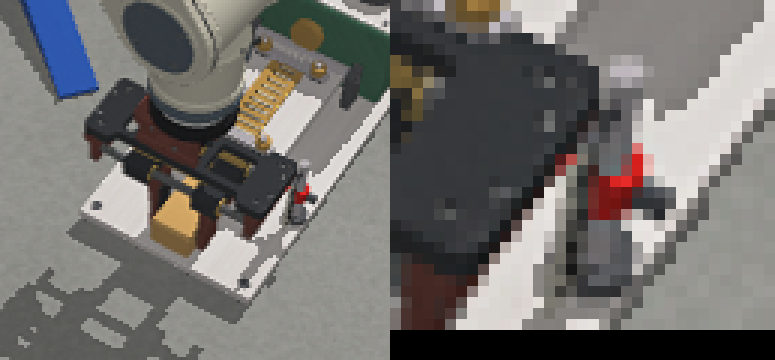

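Call:
{"api": "move_arm", "payload": {
  "steps": [
    [[0,0,0],0,0],
    [[0,0,0],0,0],
    [[0,0,0],0,0],
    [[0,0,0],0,0],
    [[0,0,0],0,0],
    [[0,0,-0.5],0,0],
    [[0,0,-1],0,0],
    [[-0.5,0,-1],0,0],
    [[-1,0,-1],0,0],
    [[-1,0,-0.5],0,0],
    [[-1,0,0],0,0],
    [[-1,0,0],0,0],
    [[-1,0,0],0,0],
    [[-1,0,0],0,0],
    [[0,0,0],0,0]
  ]
}}

```text
t: 12.15
ee_pos: [567.9, -204.6, 123.2]
orientation: [2.232, 2.208, 0.0]
ft_force: [-1.5, 0.3, 0.4]
width: 87.9
grasp_force: 0.0
```

```bash
cat > look.py <<'E'
from idx import *
import sys
D={c:cams.get_image(c) for c in("scene","top")};pickle.dump(D,open(sys.argv[1]+".pkl","wb"))
f=lambda z,k:cv2.resize(z[:,:,::-1],None,fx=k,fy=k,interpolation=cv2.INTER_NEAREST)
a=f(D["scene"]["image"][170:280,315:435],3);b=f(D["scene"]["image"][205:235,390:425],11)
p=np.zeros((330,360+b.shape[1],3),np.uint8);p[:,:360]=a;p[:b.shape[0],360:]=b
cv2.imwrite("pics/"+sys.argv[1]+".png",p)
y,r=maps(D["scene"],394,208,14,18);print((y*100).astype(int));print((r*100).astype(int))
E
python3 look.py g
```

```text
[[ 0 18 37 37 37 40  8  1  2  0  1  1  2  1]
 [ 0 14 36 37 39 25  0  0  1  1  2  2  2  1]
 [ 0  0  6 15 16  0  0  1  1  1  1  1  1  1]
 [ 2  0  0  0  0  0  1  1  2  1  1  0  0  1]
 [ 1  2  1  0  0  0  1  2  1  2  1  1  2  1]
 [ 1  1  2  2  1  2  1  2  1  1  0  1  2  1]
 [ 2  2  1  1  1  1  2  2  1  1  1  1  2  2]
 [ 1  1  1  1  1  2  2  1  1  0  1  1  1  1]
 [ 3  1  1  3  1  1  0  0  0  0  0  1  1  1]
 [ 1  1  2  2  1  0  0 40 31  0  0  0  1  2]
 [ 1  1  1  1  0  0 38 61 62 53 21  0  0  1]
 [ 0  0  0  0 14 39 59 60 60 61 64 38  1  1]
 [ 0  0  0  0 54 61 60 60 60 60 64 30  0  0]
 [ 0  0  0 55 59 60 59 59 60 61 31  0  0  2]
 [ 1  1  0  0 31 58 59 60 62 52 10  0  2  6]
 [ 2  2  0  0  0  0 23 58 62  8  0  0  6  0]
 [ 1  1  1  1  0  0  0  0 23  0  0  2  6  0]
 [ 1  1  1  1  1  1  1  0  0  1  0  2  5  0]]
[[ 0 14 22 22 23 24  6  2  2  2  2  3  1  3]
 [ 0 11 20 21 22 15  0  1  2  2  2  2  2  2]
 [ 0  0  7 11 12  0  0  2  3  2  1  2  3  2]
 [ 2  2  0  0  0  0  2  2  2  1  2  2  2  3]
 [ 2  2  2  3  1  1  3  1  2  1  3  2  3  2]
 [ 3  2  2  3  2  2  2  1  2  3  4  3  2  3]
 [ 2  1  3  3  2  2  2  1  3  2  2  3  1  2]
 [ 2  2  2  3  3  2  1  1  1  1  3  3  3  1]
 [ 1  3  3  2  2  2  1  0  0  2  3  3  2  2]
 [ 2  3  2  2  2  1  0 10  5  0  0  2  1  0]
 [ 2  3  2  2  0  0 10 10 10 12  3  0  0  1]
 [ 0  1  2  0  5 10 10  9 10  9  9  4  0  1]
 [ 0  0  0  0 14 11 10 10 10  9  5 27 43  0]
 [ 2  0  0 13 13 10 10 10  9  8 47 84 82  2]
 [ 3  2  0  0  8 14 14 10  9  5 46 85 56  2]
 [ 2  2  2  2  0  0  7 14 15  3  9 49  0  0]
 [ 2  2  2  2  3  3  2  0  6  1  0  0  0  0]
 [ 2  2  2  3  1  3  1  2  1  1  2  2  1  0]]
```

View pics/g.png

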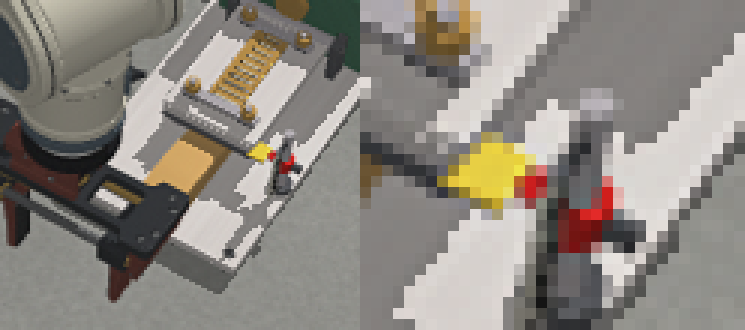

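```bash
cat > joint.py <<'E'
from idx import *
import sys
im0=pickle.load(open("d.pkl","rb"))["scene"];im1=pickle.load(open(sys.argv[1]+".pkl","rb"))["scene"]
X=(394,211,12,17)
ob=[]
for im in(im0,im1):
    y,r=maps(im,*X);ob.append((np.clip(y/.6,0,1),np.clip((r-.13)/.71,0,1)))
W=np.ones((17,12));W[:2,:6]=0
def M(im,xp,yc,L,wt,yt,zi,zp):
    x0,y0,w,h=X
    Y=box(im,*X,xp-L,xp,yc-9,yc+9,zp);Rd=box(im,*X,xp+2,72,yt-wt/2,yt+wt/2,zi)
    return down(Y&~Rd,h,w),down(Rd,h,w)
def cost(p,yfree):
    xp,yc,L,wt,zi,z1=p[:6];yt=p[6] if yfree else yc
    c=0
    for im,z,(y,r) in zip((im0,im1),(41,z1),ob):
        dy=-.5 if z!=41 else 0
        a,b=M(im,xp,yc+dy,L,wt,yt,zi,z);c+=(W*((a-y)**2+(b-r)**2)).sum()
    return c
for yf in(0,1):
    for s in([59,-110,15,6,52,51,-110],[59,-110,15,8,50,50,-111]):
        s=s[:6+yf];iv=np.array([s]+[list(np.array(s)+d) for d in np.diag([1.5,1.5,2,2,2,2,1.5][:6+yf])])
        R=minimize(cost,s,args=(yf,),method="Nelder-Mead",options=dict(initial_simplex=iv,xatol=.01,fatol=1e-4,maxiter=900))
        print(yf,R.x,R.fun)
E
python3 joint.py g
```

```text
0 [  59.19 -110.17   14.96    5.96   52.91   51.17] 2.2846100352912218
0 [  59.11 -110.11   14.82    5.85   53.01   51.26] 2.2734820091443826
1 [  59.12 -110.02   14.88    5.94   53.05   51.12 -110.15] 2.2718673458333685
1 [  58.97 -109.99   14.68    5.66   51.8    51.03 -109.67] 2.35987813672757
```

Call:
{"api": "move_arm", "payload": {
  "steps": [
    [[1,0,0],0,0],
    [[1,0,0],0,0],
    [[1,0,0],0,0],
    [[1,0,0],0,0],
    [[1,0,0],0,0],
    [[1,0,0.5],0,0],
    [[0.67,0,1],0,0],
    [[0,0,1],0,0],
    [[0,0,0.8],0,0],
    [[0,0,0.5],0,0],
    [[0,0,0.24],0,0],
    [[0,0,0],0,0]
  ]
}}

```text
t: 13.25
ee_pos: [568.0, -33.4, 20.0]
orientation: [-2.228, -2.212, 0.002]
ft_force: [-0.1, 0.2, -0.0]
width: 87.8
grasp_force: 0.0
```

```bash
python3 plan.py 569 -37.8 22.1 -0.0067
```

```text
t 13.25 ee [568.009 -33.4    20.039] tilt [-0.002  0.    -1.   ] q [-0.08   0.644  1.848  0.     0.652 -0.072] F [-0.092  0.153 -0.032] w 87.77433082505793
toolx [0.007 1.    0.   ] tooly [ 1.    -0.007 -0.002]
shift units in current frame [-0.176  0.041 -0.083] turn about tool z (5deg units, z down => neg) -0.008119721492246657
after turn: shift units [-0.176  0.041 -0.083]
```

Call:
{"api": "move_arm", "payload": {
  "steps": [
    [[0,0.04,-0.09],0,0],
    [[0,0,0],0,0],
    [[0,0,0],0,1],
    [[0,0,0],0,1],
    [[0,0,0],0,1],
    [[0,0,0],0,1],
    [[0,0,0],0,1],
    [[0,0,0],0,1],
    [[0,0,0],0,1],
    [[0,0,0],0,1]
  ]
}}

```text
t: 14.08
ee_pos: [569.7, -34.1, 23.1]
orientation: [-2.23, -2.212, 0.001]
ft_force: [1.0, -0.2, 0.2]
width: 39.5
grasp_force: 30.0
```

Call:
{"api": "move_arm", "payload": {
  "steps": [
    [[0.1,0,0],0,1],
    [[0.1,0,0],0,1],
    [[0.1,0,0],0,1],
    [[0.1,0,0],0,1],
    [[0,0,0],0,1],
    [[0,0,0],0,1],
    [[0,0,0],0,1]
  ]
}}

```text
t: 14.67
ee_pos: [570.0, -24.3, 23.2]
orientation: [2.23, 2.213, -0.0]
ft_force: [1.4, -4.8, 0.1]
width: 39.4
grasp_force: 30.0
```

Moved 9.8 mm. Release, back off and check.

Call:
{"api": "move_arm", "payload": {
  "steps": [
    [[0,0,0],0,0],
    [[0,0,0],0,0],
    [[0,0,0],0,0],
    [[0,0,0],0,0],
    [[0,0,0],0,0],
    [[0,0,-0.5],0,0],
    [[0,0,-1],0,0],
    [[-0.5,0,-1],0,0],
    [[-1,0,-1],0,0],
    [[-1,0,-0.5],0,0],
    [[-1,0,0],0,0],
    [[-1,0,0],0,0],
    [[-1,0,0],0,0],
    [[-1,0,0],0,0],
    [[0,0,0],0,0]
  ]
}}

```text
t: 15.92
ee_pos: [569.1, -190.2, 124.5]
orientation: [2.231, 2.208, 0.001]
ft_force: [0.5, -0.6, -0.2]
width: 87.8
grasp_force: 0.0
```

```bash
python3 look.py k >/dev/null; python3 joint.py k; python3 plan.py 568 -204 123 -0.0067
```

```text
0 [  59.04 -109.98   14.77    5.81   52.51   52.15] 2.011389932278708
0 [  59.1  -110.09   14.72    5.76   52.71   52.22] 2.0056576419111245
1 [  59.13 -110.11   14.82    5.36   53.31   52.31 -110.67] 1.9476149122433706
1 [  59.   -109.95   14.71    5.79   51.76   52.05 -109.55] 2.0499153749969583
t 16.0167 ee [ 568.567 -187.054  123.886] tilt [ 0.001  0.    -1.   ] q [-0.338  0.511  1.755  0.     0.875 -0.328] F [-0.348  0.313  0.188] w 87.84953049433099
toolx [0.01 1.   0.  ] tooly [ 1.    -0.01   0.001]
shift units in current frame [-0.678 -0.016  0.035] turn about tool z (5deg units, z down => neg) -0.03609605667006559
after turn: shift units [-0.678 -0.018  0.035]
```

View pics/k.png

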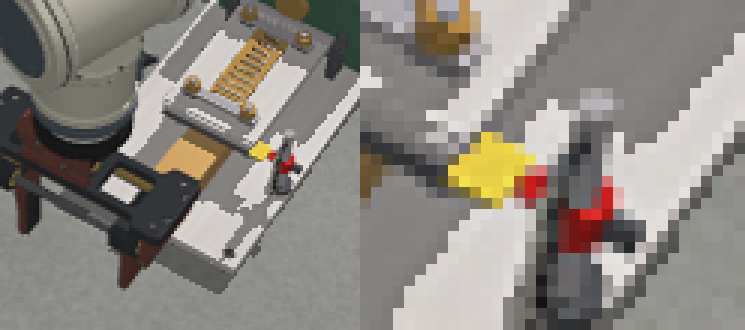

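Call:
{"api": "move_arm", "payload": {
  "steps": [
    [[0,0,-1],0,0],
    [[0,0,-1],0,0],
    [[0,0,-1],0,1],
    [[0,-0.5,-0.5],0,1],
    [[0.5,-0.5,0],0,1],
    [[1,-0.5,0],0,1],
    [[1,-0.5,0],0,1],
    [[1,-0.5,0],0,1],
    [[1,-0.5,0],0,1],
    [[1,-0.36,0],0,1],
    [[1,0,0],0,1],
    [[1,0,0],0,1],
    [[1,0,0],0,1],
    [[1,0,0],0,1],
    [[1,0,0],0,1],
    [[1,0,0],0,1],
    [[1,0,0],0,1],
    [[1,0,0],0,1],
    [[1,0,0],0,1],
    [[1,0,0],0,1]
  ]
}}

```text
t: 17.68
ee_pos: [486.5, 204.0, 211.0]
orientation: [-2.228, -2.214, 0.0]
ft_force: [-0.1, 0.4, 0.3]
width: 0.4
grasp_force: 0.0
```

```bash
python3 - <<'E'
from h import *
import pickle
D=pickle.load(open("d.pkl","rb"));print("toggle tip",tri(D["scene"],(427,117),D["top"],(113.7,238.3)))
k=pickle.load(open("k.pkl","rb"))
E
python3 plan.py 484 309.5 150 -0.0067
```

```text
toggle tip (array([534.66573511, 312.02752932, 165.64594866]), np.float64(0.9474497067141964))
t 17.6833 ee [486.452 203.975 211.014] tilt [-0.  0. -1.] q [0.374 0.296 1.855 0.    0.991 0.381] F [-0.11   0.382  0.251] w 0.4360150842656479
toolx [0.006 1.    0.   ] tooly [ 1.    -0.006 -0.   ]
shift units in current frame [ 4.22  -0.124  2.441] turn about tool z (5deg units, z down => neg) 0.0035186379933053076
after turn: shift units [ 4.22  -0.126  2.441]
```

Toggle tip triangulates at (534.7, 312, 166), as predicted. Go to y 310, descend to z 150, push +x.

Call:
{"api": "move_arm", "payload": {
  "steps": [
    [[1,-0.12,0],0,1],
    [[1,0,0],0,1],
    [[1,0,0],0,1],
    [[0.8,0,0],0,1],
    [[0.45,0,0.3],0,1],
    [[0,0,0.8],0,1],
    [[0,0,0.8],0,1],
    [[0,0,0.5],0,1],
    [[0,0,0],0,1],
    [[0,0,0],0,1]
  ]
}}

```text
t: 18.52
ee_pos: [484.8, 307.6, 150.1]
orientation: [-2.23, -2.212, 0.003]
ft_force: [0.3, -0.2, -0.1]
width: 0.4
grasp_force: 0.0
```

Call:
{"api": "move_arm", "payload": {
  "steps": [
    [[0,0.3,0],0,1],
    [[0,0.3,0],0,1],
    [[0,0.3,0],0,1],
    [[0,0.3,0],0,1],
    [[0,0.25,0],0,1],
    [[0,0.25,0],0,1],
    [[0,0.25,0],0,1],
    [[0,0.25,0],0,1],
    [[0,0,0],0,1]
  ]
}}

```text
t: 19.27
ee_pos: [542.2, 307.6, 150.7]
orientation: [2.23, 2.212, 0.002]
ft_force: [-0.6, 1.3, -0.0]
width: 0.4
grasp_force: 0.0
```

Call:
{"api": "move_arm", "payload": {
  "steps": [
    [[0,-0.4,0],0,1],
    [[0,-1,0],0,1],
    [[0,-1,0],0,1],
    [[0,-0.6,-0.5],0,1],
    [[0,0,-1],0,1],
    [[0,0,-1],0,1],
    [[0,-1,-1],0,1],
    [[0,-1,0],0,1],
    [[0,-1,0],0,1],
    [[0,0,0],0,1],
    [[0,0,0],0,1]
  ]
}}

```text
t: 20.18
ee_pos: [389.1, 308.5, 238.3]
orientation: [2.228, 2.214, 0.0]
ft_force: [0.6, -0.5, 0.4]
width: 0.7
grasp_force: 0.0
```

```bash
python3 look.py m >/dev/null; python3 joint.py m; python3 - <<'E'
from h import *
import pickle
D=pickle.load(open("m.pkl","rb"));f=lambda z:cv2.resize(z[:,:,::-1],None,fx=3,fy=3,interpolation=cv2.INTER_CUBIC)
a=f(D["scene"]["image"][100:250,330:475]);b=f(D["top"]["image"][190:280,95:210]);p=np.zeros((450,780,3),np.uint8)
p[:,:435]=a;p[:270,435:]=b;cv2.imwrite("pics/n.png",p)
E
```

```text
0 [  59.04 -109.96   14.78    5.84   52.5    52.09] 2.0313631489553687
0 [  59.08 -110.06   14.67    5.79   52.64   52.21] 2.0203362675850447
1 [  59.05 -110.09   14.72    5.42   52.91   52.04 -110.38] 1.9946529440815954
1 [  58.9  -110.09   14.66    5.12   51.43   51.99 -109.48] 2.164732127584431
```

View pics/n.png

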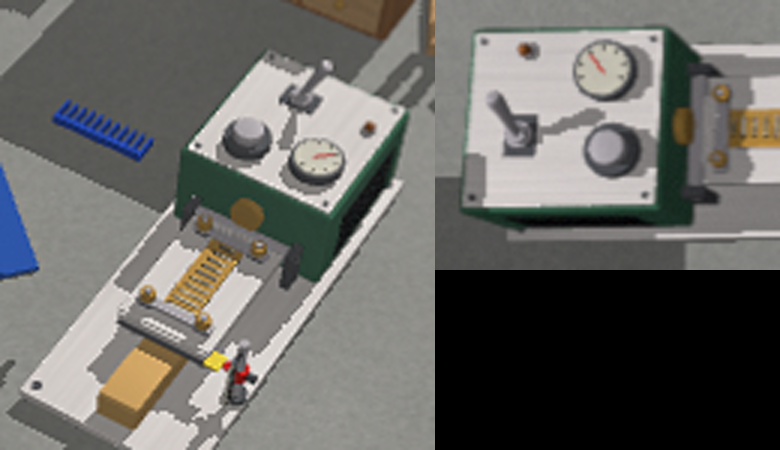

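The toggle now leans away from the robot: its tip is at (493,100) in the top crop and (325,68) in the scene crop. The wedge carries the bed, and the fit puts the pointer about 0.4 mm below the index.

```bash
python3 -c "
from workcell import ctrl;print(ctrl.close_job())"
```

```text
the job is handed in; nothing more can be done
None
```

The job is handed in: the boxwood wedge carries the bed with the pointer level with the red index (about 0.4 mm low by my camera fit), then the toggle was flipped on, away from the robot; I kept clear of the button and the other things on the bench, and the run took about 20 s.

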